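# Make up the card box to three packs of member cards and shut it

### The arm

A 6-joint arm with a two-finger parallel gripper is mounted at the origin on a cart in front of the work surface, level with it; the furniture and walls round the work are solid. World frame = base frame: x ahead of the robot, y to its left, z up, the work surface at z = 0. Lengths are in mm, angles in rad, forces in N, time in s.
With the tool pointing down it reaches from about 275 to 750 mm from the base axis. Payload 10.2 kg.
Tool frame: the origin (TCP) lies midway between the tips of the shut fingers; the grasp point (between the pads) lies 19 mm behind it; z points along the fingers, y is the line along which they close (so a half turn about z gives the same grasp; the last joint's range is limited). The gripper opens to 85 mm and grips with 20 to 120 N. Pads are 22 mm wide; open, the fingers measure 114 mm over their backs; the gripper's body (76 mm by 85 mm) begins 54 mm behind the grasp point. The pads swing forward as they close: fully open they stand 13 mm farther back than shut.
Start: joints at [-1.543, 0.313, 1.498, -0, 1.331, -0.223], TCP at [130.28, -508.584, 208.494] pointing down, gripper open.
Joint ranges: [-2.94, 2.94], [-0.97, 2.17], [0.19, 2.56], [-1.23, 4.37], [0.02, 3.11], [-2.88, 2.88]. Speed limits (rad/s): [2.39, 2.39, 3.01, 3.14, 3.14, 3.14].

### API

Orientations are given as a unit quaternion [w, x, y, z].
In Python, from rig import sense, capture, finish_job, find_in, place_of gives the robot as it stands. The module is installed in compiled form; this text tells all that it offers.
- The arm moves only by the shell command python3 -m jog 'ROWS' [FORCE]. ROWS is JSON, a list of rows, each an object of numbers: "tx", "ty", "tz": the shift along the tool's x, y, z in mm; "ax", "ay", "az": the turn, a rotation vector about the tool's x, y, z in rad; "jaw": the closure, from -1 (fully open) to 1 (shut), so that 0 is half open. In form: [{"tx": .., "ty": .., "tz": .., "ax": .., "ay": .., "az": .., "jaw": ..}, ...]. A call has 1 to 5 rows; each row shifts and turns the commanded pose from where the row before left it, along the tool's axes as they then stand; what a row does not reach is not made up. A row lasts 1/8 s, in which the tool goes at most 62.5 mm and 10.7 degrees, less where a joint would pass 70% of its speed; a pose out of reach is approached as far as the arm can. A call with a gripper value outside its range is refused whole. The fingers move at their own pace and stop on an object; FORCE is the grip in N (left out, the last holds). Time passes only in rows, so rows that do not move let the fingers close. It gives the time, the measured TCP pose, the force, the opening and the grip force at its end, in the units of the state.
- sense(): the state, without advancing time (a new reading comes with each control period).
- capture(name): name is "scene" or "top" or "wrist"; returns a dict with "color" (480x640x3 uint8, red, green, blue), "depth" (480x640 float32, mm along the optical axis (not along the pixel's ray), 0 where there is no reading), "fx", "fy", "cx", "cy" (pixels), "camera_from_world" (4x4, takes a point from world to camera coordinates); the wrist camera has in their place "mount" (4x4, takes a point from camera to tool coordinates, whose origin is the TCP and whose axes are the flange's). Camera axes: x right, y up, looking along -z (the intrinsics and any distortion apply to the point x, -y, -z); pixel columns grow to the right and rows downward; lengths in mm; the calibration is good to about 2 mm. A picture is of the moment at which its call begins: read the wrist's pose just before it.
- finish_job(): hands the job in; it is judged then, once.
Trained networks look in the newest picture that a camera, given by its name, has taken for a name from the list of things; names that differ only in an ending like _2 or _b are one class to them, and where a whole thing is asked for, a point or a joint stands for the part that bears it (a point fixed in the world has none). Each returns a list of dicts, best first, with "conf" (0 to 1); they miss things now and then, are a little off and sometimes report something else, mostly with a low value. They report only what shows in the picture. A call takes as long as a camera call. They do not tell look-alikes from the thing itself.
- find_in(query, camera): "centre" ([column, row] in pixels, amid what is visible of it).
- place_of(query, camera): "centre" ([column, row] in pixels: a listed point, or the origin of a listed thing).
The state is a dict: "time_s": time; "joints": joint angles; "dq": joint speeds; "tau": joint torques, N m; "eef_pos": TCP position; "ee_rot": TCP orientation; "force": force on the tool from outside, world axes, zero at the start; "wrist_torque": the same for the moment, N m; "grip_width": opening from 0.0 (shut) to 1.0 (fully open); "grip_force": force on a finger pad.
Only numpy, scipy, OpenCV 4.12 (cv2) and the standard library are available. Lean on these libraries where they do the work, as an engineer would, in place of code of your own. Each camera call takes 0.05 s, during which the arm holds its last target. There are 200 camera calls.

### The job

A school class is joining the library today, so the blue card box must hold exactly three banded packs of member cards. One is in it already: swing the half-open lid back, add packs from the counter until there are three, all lying flat, and shut the lid completely. Leave the other packs where they lie and do not disturb the rest of the counter.

Things in the scene. Friction and masses are not known exactly. Their poses are not given: they have to be found in the camera images.
- card_box: dark blue steel card box, one pack in it, under a hinged lid, fixed to the counter. Outside 101 mm (its x) by 156 mm (its y), rim 55 mm high, walls 3 mm. Origin at the centre of its underside; x points from its front (the side with the white label, towards the robot) to the hinge at the back, z up
- box_floor (a point): centre of the card box's inner floor, 4 mm above the counter. Inside the box measures 95 mm (x) by 150 mm (y) by 51 mm deep; a pack goes in flat only with its 88 mm length along the box's x (about 3 mm to spare at each end). Packs may be stacked: three lie 42 mm high
- lid (a joint): angle of the box's lid: 0 shut on the rim, pi/2 upright, 2.0 leaning back at its stop. It starts half open (0.85 to 1.2), over the box. A stiff friction hinge: the lid stays where it is left and turns with about 2 N at its front edge; push it along its arc. 166 mm (along the hinge) by 110 mm, 2.5 mm thick, 0.15 kg, with a 9 mm lip turned down at the front and sides
- lid_hinge (a point): middle of the lid's hinge axis: 53.5 mm behind the box's centre along its x, 55 mm above the counter; the axis runs along the box's y
- lid_edge (a point): middle of the lid's front edge (the edge with the small aluminium thumb tab, which stands out 8 mm farther), 108 mm from the hinge axis; it moves with the lid
- pack_1: one of six identical banded packs of turquoise plastic member cards with a tan paper band across the middle, lying flat; a block 56 mm (its x) by 88 mm (its y) by 14 mm (its z, up), about 0.09 kg, loose; origin at the centre of its underside. Take it from above across the 56 mm width
- pack_2: one of six identical banded packs of turquoise plastic member cards with a tan paper band across the middle, lying flat; a block 56 mm (its x) by 88 mm (its y) by 14 mm (its z, up), about 0.09 kg, loose; origin at the centre of its underside. Take it from above across the 56 mm width
- pack_3: one of six identical banded packs of turquoise plastic member cards with a tan paper band across the middle, lying flat; a block 56 mm (its x) by 88 mm (its y) by 14 mm (its z, up), about 0.09 kg, loose; origin at the centre of its underside. Take it from above across the 56 mm width
- pack_4: one of six identical banded packs of turquoise plastic member cards with a tan paper band across the middle, lying flat; a block 56 mm (its x) by 88 mm (its y) by 14 mm (its z, up), about 0.09 kg, loose; origin at the centre of its underside. Take it from above across the 56 mm width
- pack_5: one of six identical banded packs of turquoise plastic member cards with a tan paper band across the middle, lying flat; a block 56 mm (its x) by 88 mm (its y) by 14 mm (its z, up), about 0.09 kg, loose; origin at the centre of its underside. Take it from above across the 56 mm width
- pack_6: one of six identical banded packs of turquoise plastic member cards with a tan paper band across the middle, lying flat on the floor of the card box, under the half-open lid; a block 56 mm (its x) by 88 mm (its y) by 14 mm (its z, up), about 0.09 kg, loose; origin at the centre of its underside.
- sticky_pad: yellow note pad, 80 x 81 x 20 mm, lying among the packs; loose, a bystander to be left alone; origin at the centre of its underside
- clip_tin: round open grey tin of paper clips, 72 mm across, 26 mm high, towards the back; loose, a bystander to be left alone; origin at the centre of its underside
- date_stamp: black date stamp standing upright at the back right, 42 x 62 x 98 mm; loose, a bystander to be left alone; origin at the centre of its underside
Not all that is in view belongs to the job. Leave any red look-alike of the pack_5 alone. What is shaped like the pack_3 but pink is not meant.

How it is judged:
By the outcome, as a careful person would: the job done as asked, in the order asked, and still so for the second after the job is handed in, with the robot touching nothing.
It also fails if it takes over 69 s, if anything falls off the work surface, if the arm or the gripper's body presses on something with over 40 N, if the wrist force passes 120 N, or if a joint passes its speed limit or range.

## Working session

There is one attempt and no reset: what is moved stays moved. The work goes in short steps, Python scripts to look and compute and a shell command to move; the robot and the scene stay as the last step left them, time stands still between calls to the robot, and variables do not carry over. Pictures are saved under pics/ and viewed, at most 12 in all, crops included, and the job is handed in when it is done.

```bash
mkdir -p pics
cat > h.py <<'E'
import numpy as np,cv2
from rig import *
def shot(n,f):
    c=capture(n); cv2.imwrite(f'pics/{f}.png',c['color'][:,:,::-1]); np.save(f'pics/{f}_d.npy',c['depth']); 
    import pickle; pickle.dump({k:v for k,v in c.items()},open(f'pics/{f}.pkl','wb')); return c
def load(f):
    import pickle; return pickle.load(open(f'pics/{f}.pkl','rb'))
def c2w(c): return np.linalg.inv(np.array(c['camera_from_world']))
def ray(c,u,v):
    return np.array([(u-c['cx'])/c['fx'],-(v-c['cy'])/c['fy'],-1.])
def atz(c,u,v,z):
    M=c2w(c); o=M[:3,3]; d=M[:3,:3]@ray(c,u,v); return o+d*(z-o[2])/d[2]
def atd(c,u,v):
    M=c2w(c); D=c['depth'][int(round(v)),int(round(u))]; return M[:3,:3]@(ray(c,u,v)*D)+M[:3,3]
def cloud(c):
    M=c2w(c); v,u=np.mgrid[:480,:640]; D=c['depth']
    P=np.stack([(u-c['cx'])/c['fx']*D,-(v-c['cy'])/c['fy']*D,-D],-1)
    return P@M[:3,:3].T+M[:3,3]
E
python3 - <<'E'
from h import *
s=sense();print(s)
c=shot('top','top0'); print({k:(v if k not in('color','depth') else 0) for k,v in c.items()})
for q in ['pack_1','card_box','lid_edge','lid_hinge','box_floor','sticky_pad','clip_tin','date_stamp']:
    for r in place_of(q,'top'): print(q,np.round(r['centre']),round(r['conf'],2),np.round(atd(c,*r['centre'])))
c=shot('scene','sc0')
for q in ['pack_1','card_box','lid_edge','lid_hinge','box_floor']:
    for r in place_of(q,'scene'): print(q,np.round(r['centre']),round(r['conf'],2),np.round(atd(c,*r['centre'])))
E
```

```text
{'time_s': 0.0, 'joints': array([-1.54340059e+00,  3.13434554e-01,  1.49844790e+00, -8.23658351e-06,
        1.33102026e+00, -2.23390881e-01]), 'dq': array([-0.00065703,  0.00096823, -0.00163869, -0.00099091,  0.00073206,
       -0.00022451]), 'tau': array([ 5.11172493e-05, -4.12264431e+01, -2.59742260e+01, -1.87015826e-04,
        4.11340196e-03, -1.11711344e-06]), 'eef_pos': array([ 130.26949894, -508.27547984,  207.93893587]), 'ee_rot': array([-6.52280003e-04,  9.92148219e-01,  1.25065912e-01,  6.01081553e-05]), 'force': array([-0.17936768, -0.19361869, -0.20696322]), 'wrist_torque': array([0.00517796, 0.03065128, 0.02333129]), 'grip_force': 0.0, 'grip_width': 0.9973737645466929}
{'color': 0, 'depth': 0, 'fx': 514.6309405242982, 'fy': 514.6309405242982, 'cx': 321.8026823998701, 'cy': 234.60230995953376, 'camera_from_world': array([[ 9.78415967e-03, -9.99937899e-01,  5.33550271e-03,
        -4.93500609e+01],
       [ 9.88079968e-01,  1.04876303e-02,  1.53583810e-01,
        -5.63840629e+02],
       [-1.53630229e-01,  3.76921482e-03,  9.88121220e-01,
        -1.41457461e+03],
      
[... 658 characters left out ...]
in [306. 187.] 0.73 [710.   5.  17.]
clip_tin [158. 240.] 0.64 [547. 427.  19.]
date_stamp [404. 191.] 0.94 [ 681. -270.   90.]
pack_1 [311. 320.] 0.87 [426. 322.  10.]
pack_1 [290. 344.] 0.8 [416. 450.  17.]
pack_1 [394. 228.] 0.59 [ 439. -346.   16.]
pack_1 [248. 332.] 0.59 [536. 453.  14.]
pack_1 [371. 209.] 0.57 [ 588. -489.   10.]
pack_1 [352. 249.] 0.55 [496. -99.  25.]
pack_1 [363. 222.] 0.5 [ 523. -254.   58.]
card_box [356. 245.] 0.69 [ 487. -111.   35.]
card_box [356. 245.] 0.27 [ 485. -112.   36.]
lid_edge [354. 201.] 0.71 [ 686. -550.    1.]
lid_hinge [342. 230.] 0.65 [ 567. -178.   43.]
box_floor [354. 243.] 0.62 [ 491. -106.   44.]
box_floor [342. 227.] 0.49 [ 569. -180.   54.]
```

Run:
```python
from h import *
c=load('top0'); im=c['color'][150:330,110:510,::-1]
cv2.imwrite('pics/v1.png',cv2.resize(im,(800,360),interpolation=cv2.INTER_CUBIC))
```

```text
(no output)
```

View pics/v1.png

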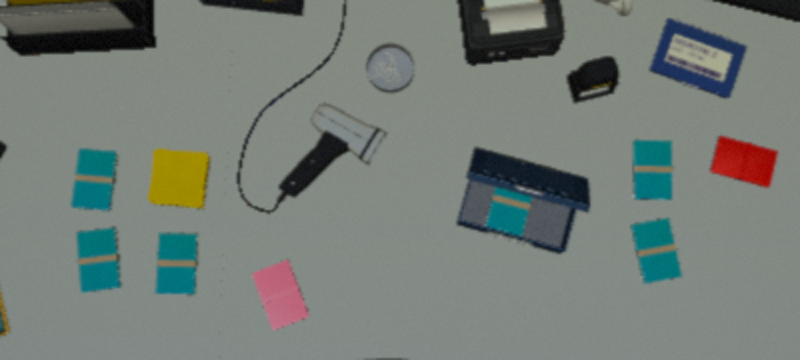

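The top view crop (2x, offset 110,150) shows turquoise packs at full-frame pixels (157,239), (159,280), (198,281), (436,234), (438,275), with one more inside the box at (364,255). The look-alikes are red (482,230) and pink (250,297), plus a blue and white thing at (459,179). I'll use the two turquoise packs next to the box, at (436,234) and (438,275), and measure those and the box now.

```bash
cat >> h.py <<'E'
def rects(c,mask,P,lo,hi,zc=14):
    """min-area rectangles of mask blobs, in the world plane z=zc"""
    n,l,st,ce=cv2.connectedComponentsWithStats(mask.astype(np.uint8))
    for i in range(1,n):
        if not lo<st[i,4]<hi: continue
        cn=max(cv2.findContours((l==i).astype(np.uint8),0,2)[0],key=len)[:,0]
        W=np.array([atz(c,u,v,zc)[:2] for u,v in cn],np.float32)
        r=cv2.minAreaRect(W); print('px',ce[i].round(),'c',np.round(r[0],1),'size',np.round(r[1],1),'ang',round(r[2],1),'z',np.round(np.median(P[l==i][:,2]),1))
def go(x,y,z,deg=None):
    """tool-axes shift needed for a straight-down tool, yaw = direction of tool x in world"""
    s=sense(); w,a,b,d=s['ee_rot']; psi=2*np.arctan2(b,a); p=s['eef_pos']
    dx,dy,dz=np.array([x,y,z])-p; C,S=np.cos(psi),np.sin(psi)
    az=0 if deg is None else (psi-np.radians(deg)+np.pi/2)%np.pi-np.pi/2
    print('now',p.round(1),'yaw',np.degrees(psi).round(1),'tx %.1f ty %.1f tz %.1f az %.3f (turn after shift)'%(dx*C+dy*S,dx*S-dy*C,-dz,az),'F',s['force'].round(1),'t',round(s['time_s'],2),'grip',s['grip_width'].round(3),s['grip_force'])
E
python3 - <<'E'
from h import *
c=load('top0');P=cloud(c)
hsv=cv2.cvtColor(c['color'],cv2.COLOR_RGB2HSV)
t=(hsv[...,0]>80)&(hsv[...,0]<97)&(hsv[...,1]>120)&(hsv[...,2]>70)
t=cv2.morphologyEx(t.astype(np.uint8),cv2.MORPH_CLOSE,np.ones((5,5)))
rects(c,t,P,80,5000)
# box: rim points and lid
B=(P[...,0]>400)&(P[...,0]<640)&(P[...,1]>-300)&(P[...,1]<-60)
m=B&(P[...,2]>47)&(P[...,2]<62)
Q=P[m]; print('rim',len(Q),Q.min(0).round(),Q.max(0).round()); r=cv2.minAreaRect(Q[:,:2].astype(np.float32)); print(r)
m=B&(P[...,2]>70)
Q=P[m]; k=Q.mean(0); u,s,v=np.linalg.svd(Q-k); n=v[2]; print('lid',len(Q),k.round(1),n.round(3),s.round(),'tilt',np.degrees(np.arccos(abs(n[2]))),'yaw of normal',np.degrees(np.arctan2(n[1],n[0])),Q.max(0).round(),Q[Q[:,1].argmax()].round(),Q[Q[:,1].argmin()].round())
E
```

```text
px [574. 219.] c [ 612.  -778.5] size [187.3  96.1] ang 81.6 z 97.6
px [436. 235.] c [ 572.7 -374.5] size [52.4 86.2] ang 88.8 z 14.4
px [565. 240.] c [ 559.2 -747.5] size [156.4  44.8] ang 67.4 z 56.0
px [157. 239.] c [550.2 432.5] size [54.7 85.1] ang 87.6 z 14.1
px [364. 255.] c [ 509.9 -165.3] size [54.4 61. ] ang 75.8 z 18.5
px [438. 275.] c [ 456.2 -376.5] size [84.7 53.8] ang 11.0 z 14.8
px [159. 280.] c [434.7 419.5] size [85.2 54.5] ang 7.8 z 14.8
px [198. 282.] c [430.2 308. ] size [82.4 54.3] ang 0.6 z 14.9
rim 160 [ 451. -271.   47.] [593. -90.  62.]
((522.5179443359375, -180.32119750976562), (159.02867126464844, 109.66983032226562), 74.31242370605469)
lid 949 [ 539.6 -183.4  123.4] [ 0.821 -0.224  0.525] [1464.  954.   81.] tilt 58.307241641905954 yaw of normal -15.241047496484667 [587. -99. 163.] [538. -99. 157.] [ 544. -269.   74.]
```

```bash
python3 -m jog '[{"az":0.174,"jaw":1},{"az":0.174,"jaw":1},{"az":0.174,"jaw":1}]' 40; python3 -c "
from h import *
go(458,-162,190,-15.5)"
```

```text
schema error: expected keys tx, ty, tz, ax, ay, az, jaw
Traceback (most recent call last):
  File "h.py", line 32, in go
    print('now',p.round(1),'yaw',np.degrees(psi).round(1),'tx %.1f ty %.1f tz %.1f az %.3f (turn after shift)'%(dx*C+dy*S,dx*S-dy*C,-dz,az),'F',s['force'].round(1),'t',round(s['time_s'],2),'grip',s['grip_width'].round(3),s['grip_force'])
                                                                                                                                                                                                    ^^^^^^^^^^^^^^^^^^^^^
AttributeError: 'float' object has no attribute 'round'
```

All keys are needed in every row.

```bash
sed -i "s/s\['grip_width'\].round(3)/round(s['grip_width'],3)/" h.py; python3 -m jog '[{"tx":0,"ty":0,"tz":0,"ax":0,"ay":0,"az":0.174,"jaw":1},{"tx":0,"ty":0,"tz":0,"ax":0,"ay":0,"az":0.174,"jaw":1},{"tx":0,"ty":0,"tz":0,"ax":0,"ay":0,"az":0.174,"jaw":1}]' 40; python3 -c "
from h import *
go(458,-162,190,-15.5)"
```

```text
time_s: 1.12
eef_pos: [130.3, -508.6, 208.5]
ee_rot: [-0.0, 0.99, -0.138, 0.0]
force: [-0.4, 0.2, 0.3]
grip_width: 0.381
grip_force: 0.0
now [ 130.3 -508.6  208.5] yaw -15.9 tx 220.5 ty -423.0 tz 18.5 az -0.006 (turn after shift) F [-0.4  0.2  0.3] t 1.12 grip 0.381 0.0
```

```bash
python3 -m jog '[{"tx":24.5,"ty":-47,"tz":0,"ax":0,"ay":0,"az":0,"jaw":1},{"tx":24.5,"ty":-47,"tz":0,"ax":0,"ay":0,"az":0,"jaw":1},{"tx":24.5,"ty":-47,"tz":0,"ax":0,"ay":0,"az":0,"jaw":1},{"tx":24.5,"ty":-47,"tz":0,"ax":0,"ay":0,"az":0,"jaw":1},{"tx":24.5,"ty":-47,"tz":0,"ax":0,"ay":0,"az":0,"jaw":1}]'
python3 -m jog '[{"tx":24.5,"ty":-47,"tz":0,"ax":0,"ay":0,"az":0,"jaw":1},{"tx":24.5,"ty":-47,"tz":0,"ax":0,"ay":0,"az":0,"jaw":1},{"tx":24.5,"ty":-47,"tz":0,"ax":0,"ay":0,"az":0,"jaw":1},{"tx":24.5,"ty":-47,"tz":0,"ax":0,"ay":0,"az":0,"jaw":1},{"tx":0,"ty":0,"tz":0,"ax":0,"ay":0,"az":0,"jaw":1}]'
python3 -c "
from h import *
go(458,-162,116,-15.5)
s=sense();c=shot('wrist','w0');print(c['mount'],c['fx'],c['cx'],c['cy'])"
```

```text
time_s: 1.75
eef_pos: [312.2, -313.7, 208.7]
ee_rot: [0.0, 0.991, -0.135, 0.0]
force: [0.8, -0.8, -0.1]
grip_width: 0.004
grip_force: 0.0
time_s: 2.38
eef_pos: [457.4, -157.8, 208.4]
ee_rot: [-0.0, 0.991, -0.133, 0.0]
force: [0.4, -0.2, -0.9]
grip_width: 0.003
grip_force: 0.0
now [ 457.4 -157.8  208.4] yaw -15.3 tx 1.7 ty 3.9 tz 92.4 az 0.004 (turn after shift) F [ 0.4 -0.2 -0.9] t 2.38 grip 0.003 0.0
[[-9.59284538e-04  9.44373921e-01  3.28872282e-01  8.44679714e+01]
 [ 9.99999432e-01  1.05856567e-03 -1.22837407e-04  2.55351973e-01]
 [-4.64137351e-04  3.28871977e-01 -9.44374400e-01 -1.66391313e+02]
 [ 0.00000000e+00  0.00000000e+00  0.00000000e+00  1.00000000e+00]] 407.54930006233 327.6837575338112 242.63439275500926
```

View pics/w0.png

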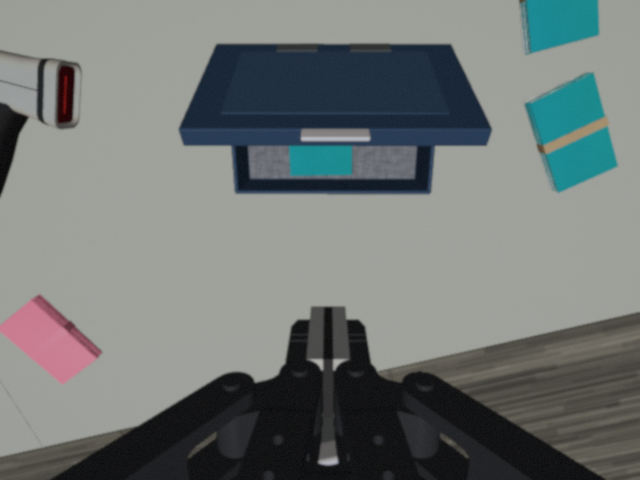

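The wrist view shows the box square to the tool: front rim at row 190, lid edge and tab at (335,135), and the pack inside at (320,160), about 10 mm to +y of the box centre. Next I lower the tool and push the lid back.

```bash
python3 -m jog '[{"tx":0,"ty":2,"tz":46,"ax":0,"ay":0,"az":0,"jaw":1},{"tx":0,"ty":2,"tz":46,"ax":0,"ay":0,"az":0,"jaw":1},{"tx":25,"ty":0,"tz":0,"ax":0,"ay":0,"az":0,"jaw":1},{"tx":20,"ty":0,"tz":0,"ax":0,"ay":0,"az":0,"jaw":1},{"tx":20,"ty":0,"tz":0,"ax":0,"ay":0,"az":0,"jaw":1}]'
python3 -m jog '[{"tx":20,"ty":0,"tz":0,"ax":0,"ay":0,"az":0,"jaw":1},{"tx":20,"ty":0,"tz":0,"ax":0,"ay":0,"az":0,"jaw":1},{"tx":15,"ty":0,"tz":0,"ax":0,"ay":0,"az":0,"jaw":1},{"tx":0,"ty":0,"tz":0,"ax":0,"ay":0,"az":0,"jaw":1}]'
```

```text
time_s: 3.05
eef_pos: [517.0, -182.8, 116.6]
ee_rot: [-0.0, 0.991, -0.136, -0.001]
force: [-3.6, 0.6, 2.7]
grip_width: -0.002
grip_force: 1.7
time_s: 3.55
eef_pos: [570.2, -197.5, 116.2]
ee_rot: [0.0, 0.991, -0.136, -0.0]
force: [0.4, -0.2, 0.1]
grip_width: -0.001
grip_force: 0.0
```

```bash
python3 -m jog '[{"tx":10,"ty":0,"tz":0,"ax":0,"ay":0,"az":0,"jaw":1},{"tx":5,"ty":0,"tz":0,"ax":0,"ay":0,"az":0,"jaw":1},{"tx":4,"ty":0,"tz":0,"ax":0,"ay":0,"az":0,"jaw":1}]'
python3 - <<'E'
from h import *
c=shot('top','top1');P=cloud(c)
B=(P[...,0]>400)&(P[...,0]<660)&(P[...,1]>-300)&(P[...,1]<-60)
for m in [(B&(P[...,2]>65)&(P[...,2]<100))]:
    Q=P[m]; print(len(Q),Q[:,0].min(),Q[:,0].max())
cv2.imwrite('pics/v2.png',cv2.resize(c['color'][180:300,300:480,::-1],None,fx=4,fy=4,interpolation=cv2.INTER_CUBIC))
E
```

```text
time_s: 3.92
eef_pos: [588.9, -201.3, 116.4]
ee_rot: [-0.0, 0.991, -0.135, -0.0]
force: [-1.0, -0.2, -0.8]
grip_width: -0.003
grip_force: 0.8
21 571.223713938329 611.7076744901912
```

View pics/v2.png

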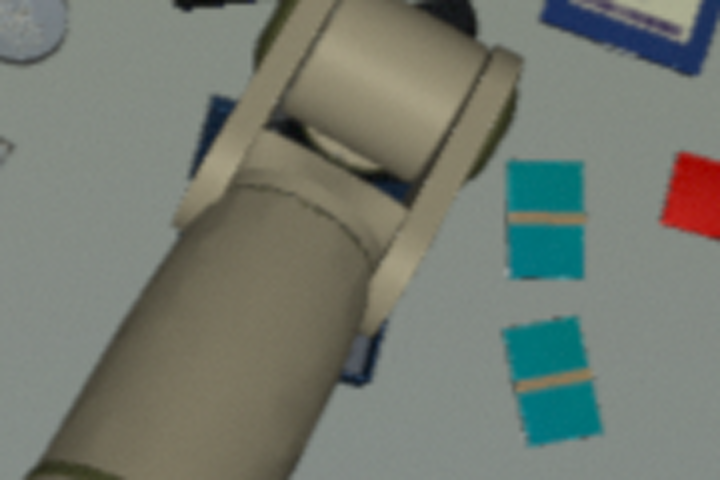

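```bash
python3 -m jog '[{"tx":-30,"ty":0,"tz":-5,"ax":0,"ay":0,"az":0,"jaw":1},{"tx":-40,"ty":0,"tz":-45,"ax":0,"ay":0,"az":0,"jaw":-1},{"tx":-40,"ty":0,"tz":-45,"ax":0,"ay":0,"az":0,"jaw":-1},{"tx":-30,"ty":0,"tz":-35,"ax":0,"ay":0,"az":0,"jaw":-1},{"tx":0,"ty":0,"tz":0,"ax":0,"ay":0,"az":0,"jaw":-1}]'
cat >> h.py <<'E'
from scipy.spatial.transform import Rotation as R
def wshot(f):
    import pickle
    s=sense(); c=shot('wrist',f); T=np.eye(4); T[:3,:3]=R.from_quat(np.roll(s['ee_rot'],-1)).as_matrix(); T[:3,3]=s['eef_pos']
    c['camera_from_world']=np.linalg.inv(T@np.array(c['mount'])); pickle.dump(c,open(f'pics/{f}.pkl','wb')); return c
def teal(c):
    hsv=cv2.cvtColor(c['color'],cv2.COLOR_RGB2HSV)
    t=(hsv[...,0]>80)&(hsv[...,0]<97)&(hsv[...,1]>120)&(hsv[...,2]>70)
    return cv2.morphologyEx(t.astype(np.uint8),cv2.MORPH_CLOSE,np.ones((11,11)))
E
python3 - <<'E'
from h import *
c=wshot('w1');P=cloud(c)
go(470,-165,230)
rects(c,teal(c),P,300,90000)
rects(c,teal(c),P,300,90000,18)
B=(P[...,0]>400)&(P[...,0]<660)&(P[...,1]>-300)&(P[...,1]<-60)&(c['depth']>0)
Q=P[B&(P[...,2]>50)&(P[...,2]<60)]; print('rim',len(Q),cv2.minAreaRect(Q[:,:2].astype(np.float32)),np.median(Q[:,2]))
Q=P[B&(P[...,2]>75)&(P[...,2]<170)&(P[...,0]>560)]; k=Q.mean(0); v=np.linalg.svd(Q-k)[2][2]; print('lid',len(Q),k.round(),v.round(3),Q.max(0).round())
for q in ['lid_edge','lid_hinge','box_floor','card_box']:
    for r in place_of(q,'wrist')[:1]: print(q,np.round(r['centre']),round(r['conf'],2),np.round(atd(c,*r['centre']),1),atz(c,*r['centre'],4).round(1))
E
```

```text
time_s: 4.6
eef_pos: [454.0, -163.9, 249.8]
ee_rot: [0.001, 0.991, -0.135, 0.003]
force: [-0.2, 0.3, -1.0]
grip_width: 0.849
grip_force: 0.0
now [ 454.2 -163.8  247.9] yaw -15.5 tx 15.5 ty -3.1 tz 17.9 az 0.000 (turn after shift) F [-0.  -1.2 -0.7] t 4.65 grip 0.924 0.0
px [526.  25.] c [ 551.6 -374.1] size [54.6 41.7] ang 89.0 z 14.1
px [312. 119.] c [ 522.6 -168.7] size [54.4 86.6] ang 75.7 z 18.1
px [540. 128.] c [ 456.2 -375.9] size [85.2 56. ] ang 11.3 z 14.2
px [526.  25.] c [ 551.4 -372.3] size [54.  41.2] ang 89.0 z 14.1
px [312. 119.] c [ 522.7 -168.8] size [53.8 85.7] ang 75.7 z 18.1
px [540. 128.] c [ 456.9 -374. ] size [84.4 55.5] ang 11.3 z 14.2
rim 4412 ((522.67138671875, -180.05555725097656), (162.62548828125, 108.52555084228516), 74.42819213867188) 56.66995321890582
lid 9810 [ 589. -196.  100.] [ 0.909 -0.248 -0.335] [ 617. -114.  133.]
lid_hinge [320.  57.] 0.72 [ 570.2 -190.4   57. ] [ 575.5 -191.     4. ]
```

View pics/w1.png

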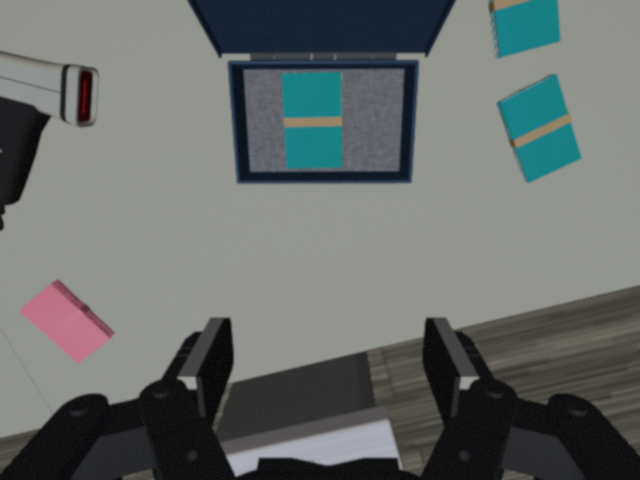

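The view shows the lid leaning back at about 1.91 rad. The box is open with pack_6 flat at (312,119), and rim corners are at about (229,62), (418,62), (411,182) and (238,183).

Run:
```python
from h import *
c=load('w1')
K=[atz(c,*p,55)[:2] for p in [(229,62),(418,62),(411,182),(238,183)]]
print(np.round(K,1),np.mean(K,0),cv2.minAreaRect(np.float32(K)))
I=[atz(c,*p,4)[:2] for p in [(244,68),(406,68),(400,172),(250,172)]]
print('floor',np.round(I,1),np.mean(I,0),cv2.minAreaRect(np.float32(I)))
go(456.5,-375,120,11)
```

```text
[[ 586.7 -118.3]
 [ 545.4 -266.6]
 [ 450.4 -240.9]
 [ 491.2  -91.9]] [ 518.42389839 -179.39161303] ((518.6135864257812, -179.44696044921875), (154.4742889404297, 99.15161895751953), 74.702392578125)
floor [[ 585.5 -120.4]
 [ 544.9 -266.1]
 [ 451.5 -240. ]
 [ 492.4  -94. ]] [ 518.58009916 -180.11387982] ((518.6212768554688, -180.04910278320312), (151.56857299804688, 96.90885162353516), 74.37295532226562)
now [ 454.2 -163.7  245.4] yaw -15.5 tx 58.8 ty 203.0 tz 125.4 az -0.463 (turn after shift) F [-0.5  0.1 -1. ] t 4.85 grip 0.997 0.0
```

```bash
python3 -m jog '[{"tx":14.7,"ty":50.7,"tz":25,"ax":0,"ay":0,"az":0,"jaw":-1},{"tx":14.7,"ty":50.7,"tz":25,"ax":0,"ay":0,"az":0,"jaw":-1},{"tx":14.7,"ty":50.7,"tz":25,"ax":0,"ay":0,"az":0,"jaw":-1},{"tx":14.7,"ty":50.7,"tz":25,"ax":0,"ay":0,"az":0,"jaw":-1}]'
python3 -m jog '[{"tx":0,"ty":0,"tz":15,"ax":0,"ay":0,"az":-0.155,"jaw":-1},{"tx":0,"ty":0,"tz":15,"ax":0,"ay":0,"az":-0.155,"jaw":-1},{"tx":0,"ty":0,"tz":10,"ax":0,"ay":0,"az":-0.155,"jaw":-1},{"tx":0,"ty":0,"tz":0,"ax":0,"ay":0,"az":0,"jaw":-1}]'
python3 - <<'E'
from h import *
c=wshot('w2');P=cloud(c)
rects(c,teal(c),P,300,90000,14)
go(456.5,-375,8,11.3)
E
```

```text
time_s: 5.35
eef_pos: [456.3, -376.4, 144.4]
ee_rot: [-0.001, 0.991, -0.135, -0.001]
force: [1.1, 0.2, -0.4]
grip_width: 0.998
grip_force: 0.0
time_s: 5.85
eef_pos: [456.1, -374.4, 104.8]
ee_rot: [-0.001, 0.995, 0.096, -0.001]
force: [0.1, 0.8, 0.1]
grip_width: 1.002
grip_force: 0.0
px [30. 34.] c [ 542.4 -185.3] size [33.9 41.4] ang 83.0 z 17.9
px [380.  18.] c [ 589.7 -375.7] size [53.7 23.1] ang 89.3 z 14.0
px [360.  86.] c [ 550.  -375.2] size [53.1 38.4] ang 89.0 z 14.0
px [ 23. 114.] c [ 494.6 -178.7] size [30.7 40.5] ang 79.6 z 17.7
px [334. 200.] c [ 479.9 -373.1] size [38.9 53.3] ang 11.0 z 14.1
px [333. 268.] c [ 433.  -382.2] size [37.  53.1] ang 11.0 z 14.1
now [ 456.3 -374.7  105.7] yaw 10.9 tx 0.1 ty 0.3 tz 97.7 az -0.006 (turn after shift) F [-0.1  0.3  0.9] t 5.9 grip 0.996 0.0
```

View pics/w2.png

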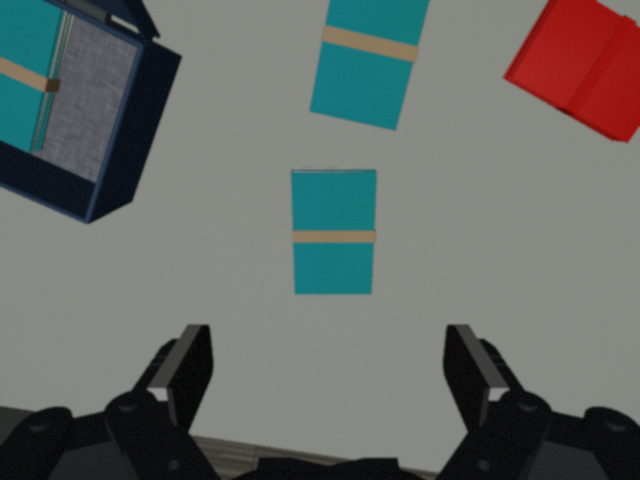

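The close view confirms it: the turquoise pack with a tan band sits at (334,237) between the fingers, and the red look-alike is well off to the right at (590,60).

```bash
python3 -m jog '[{"tx":-0.3,"ty":3,"tz":50,"ax":0,"ay":0,"az":0,"jaw":-1},{"tx":0,"ty":0,"tz":40,"ax":0,"ay":0,"az":0,"jaw":-1},{"tx":0,"ty":0,"tz":16,"ax":0,"ay":0,"az":0,"jaw":-1},{"tx":0,"ty":0,"tz":0,"ax":0,"ay":0,"az":0,"jaw":1},{"tx":0,"ty":0,"tz":0,"ax":0,"ay":0,"az":0,"jaw":1}]' 35
python3 -m jog '[{"tx":0,"ty":0,"tz":0,"ax":0,"ay":0,"az":0,"jaw":1},{"tx":0,"ty":0,"tz":0,"ax":0,"ay":0,"az":0,"jaw":1}]'
```

```text
time_s: 6.52
eef_pos: [457.4, -378.6, 2.2]
ee_rot: [0.001, 0.995, 0.097, 0.001]
force: [0.2, 0.8, 0.1]
grip_width: 0.603
grip_force: 0.0
time_s: 6.78
eef_pos: [456.9, -378.1, 1.3]
ee_rot: [0.001, 0.995, 0.097, 0.0]
force: [0.2, -0.2, -0.1]
grip_width: 0.143
grip_force: 0.0
```

Run:
```python
from h import *
c=wshot('w3');P=cloud(c);go(456.5,-375,8,11.3)
rects(c,teal(c),P,300,90000,14)
```

```text
now [ 456.8 -378.     1. ] yaw 11.1 tx 0.3 ty -3.0 tz -7.0 az -0.004 (turn after shift) F [0.2 0.1 0. ] t 6.83 grip 0.059 0.0
px [370.  74.] c [ 550.7 -375. ] size [53.6 40.1] ang 89.0 z 14.0
px [327. 257.] c [ 480.4 -373. ] size [40.3 53.6] ang 11.0 z 14.0
px [328. 360.] c [ 433.2 -382.7] size [37. 16.] ang 11.0 z 14.1
```

View pics/w3.png

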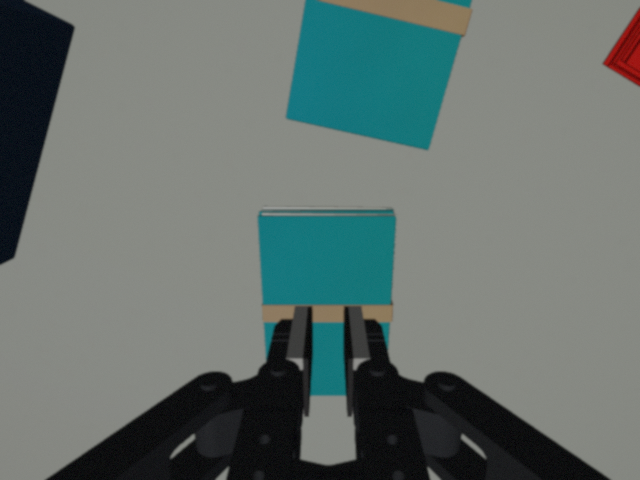

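The fingers have closed above the pack at (328,310) without touching it. I'll check the real tip height from depth before correcting.

Run:
```python
from h import *
c=wshot('w4');P=cloud(c);s=sense();print(s['grip_width'],s['grip_force'],s['force'])
for v in range(300,400,12): print(v,[ (P[v,u].round(0).tolist(), ) for u in (296,304,318,328,345,355)])
```

```text
0.00036933053298332215 0.0 [-0.40790655 -0.1421625  -0.60021021]
300 [([460.0, -364.0, 14.0],), ([460.0, -367.0, 14.0],), ([461.0, -373.0, 14.0],), ([462.0, -377.0, 14.0],), ([463.0, -384.0, 14.0],), ([465.0, -388.0, 14.0],)]
312 [([454.0, -365.0, 13.0],), ([466.0, -367.0, 34.0],), ([466.0, -372.0, 34.0],), ([457.0, -378.0, 15.0],), ([468.0, -382.0, 34.0],), ([459.0, -389.0, 15.0],)]
324 [([461.0, -365.0, 35.0],), ([465.0, -368.0, 42.0],), ([467.0, -373.0, 43.0],), ([451.0, -379.0, 13.0],), ([468.0, -382.0, 42.0],), ([465.0, -387.0, 35.0],)]
336 [([461.0, -366.0, 43.0],), ([465.0, -368.0, 50.0],), ([466.0, -373.0, 50.0],), ([445.0, -380.0, 14.0],), ([468.0, -382.0, 50.0],), ([465.0, -386.0, 43.0],)]
348 [([461.0, -366.0, 51.0],), ([466.0, -369.0, 57.0],), ([467.0, -373.0, 58.0],), ([439.0, -382.0, 14.0],), ([468.0, -381.0, 57.0],), ([469.0, -384.0, 57.0],)]
360 [([466.0, -367.0, 64.0],), ([465.0, -369.0, 62.0],), ([466.0, -373.0, 63.0],), ([433.0, -383.0, 14.0],), ([467.0, -381.0, 62.0],), ([470.0, -384.0, 65.0],)]
372 [([468.0, -367.0, 72.0],), ([467.0, -369.0, 70.0],), ([462.0, -374.0, 62.0],), ([427.0, -384.0, 15.0],), ([469.0, -381.0, 70.0],), ([470.0, -383.0, 70.0],)]
384 [([466.0, -367.0, 75.0],), ([467.0, -369.0, 75.0],), ([457.0, -375.0, 62.0],), ([421.0, -385.0, 14.0],), ([469.0, -380.0, 75.0],), ([469.0, -383.0, 75.0],)]
396 [([466.0, -368.0, 79.0],), ([467.0, -370.0, 81.0],), ([452.0, -376.0, 62.0],), ([403.0, -389.0, 1.0],), ([467.0, -381.0, 78.0],), ([469.0, -383.0, 80.0],)]
```

Run:
```python
from h import *
c=load('w4');M=np.array(c['mount'])
for p in [(0,0,0),(11,0,0),(11,0,-15),(11,0,-28)]:
    q=np.linalg.inv(M)@np.array([*p,1]); print(p,c['cx']+c['fx']*q[0]/-q[2],c['cy']-c['fy']*q[1]/-q[2], -q[2])
# finger extents in tool frame
for n in ['w0','w1','w2','w3','w4']:
    c=load(n);D=c['depth'];v,u=np.mgrid[:480,:640]
    Q=np.stack([(u-c['cx'])/c['fx']*D,-(v-c['cy'])/c['fy']*D,-D],-1)@M[:3,:3].T+M[:3,3]
    f=Q[(D>0)&(D<170)&(v>280)]; f=f[f[:,2]<-8]; 
    z=np.sort(f[:,2]); t=f[f[:,2]>np.percentile(f[:,2],98)]; print(n,len(f),z[-5:],t.min(0).round(1),t.max(0).round(1))
```

```text
(0, 0, 0) 327.63941823354065 297.6229655301741 184.89634424558054
(11, 0, 0) 327.6148219606233 275.3677023296199 181.27682833255295
(11, 0, -15) 327.62073812638533 290.17930975695754 167.11212463806316
(11, 0, -28) 327.6267410475909 305.2081165702853 154.83604810283867
w0 44386 [-26.66199801 -26.55767047 -26.4704833  -26.4616838  -26.30709151] [  5.5 -13.6 -38.2] [ 11.3  13.6 -26.3]
w1 43060 [-32.05702491 -32.00230451 -31.98447553 -31.87871952 -30.96930252] [-11.2 -48.3 -40.4] [ 11.3  48.  -31. ]
w2 40346 [-36.63032088 -36.50210167 -36.42558263 -36.3150579  -36.29201355] [-12.  -54.1 -43.7] [ 11.3  54.5 -36.3]
w3 45926 [-11.54723882 -11.54665979 -11.42505254 -11.40223662 -11.38072241] [  7.8 -27.7 -13.1] [ 14.3  26.4 -11.4]
w4 46210 [-11.65671729 -11.61676341 -11.55001947 -11.51635043 -11.38608396] [  7.8 -27.6 -13.1] [ 14.3  26.8 -11.4]
```

The shut fingertips are about 26 mm above the nominal TCP (36 mm when fully open), and the miss agrees with that. I'll open and go down by that amount in steps, watching the force.

```bash
python3 -m jog '[{"tx":0,"ty":0,"tz":0,"ax":0,"ay":0,"az":0,"jaw":-1},{"tx":0,"ty":0,"tz":0,"ax":0,"ay":0,"az":0,"jaw":-1},{"tx":0,"ty":0,"tz":0,"ax":0,"ay":0,"az":0,"jaw":-1},{"tx":0,"ty":0,"tz":0,"ax":0,"ay":0,"az":0,"jaw":-1},{"tx":0,"ty":0,"tz":0,"ax":0,"ay":0,"az":0,"jaw":-1}]' 35
python3 -m jog '[{"tx":0,"ty":0,"tz":10,"ax":0,"ay":0,"az":0,"jaw":-1},{"tx":0,"ty":0,"tz":9,"ax":0,"ay":0,"az":0,"jaw":-1},{"tx":0,"ty":0,"tz":0,"ax":0,"ay":0,"az":0,"jaw":-1}]'
python3 -m jog '[{"tx":0,"ty":0,"tz":5,"ax":0,"ay":0,"az":0,"jaw":-1},{"tx":0,"ty":0,"tz":3,"ax":0,"ay":0,"az":0,"jaw":-1},{"tx":0,"ty":0,"tz":0,"ax":0,"ay":0,"az":0,"jaw":-1}]'
```

```text
time_s: 7.5
eef_pos: [456.6, -377.8, 0.5]
ee_rot: [-0.0, 0.995, 0.097, -0.0]
force: [-0.4, 1.0, -0.2]
grip_width: 1.001
grip_force: 0.0
time_s: 7.88
eef_pos: [456.2, -377.3, -19.7]
ee_rot: [-0.001, 0.995, 0.097, -0.001]
force: [0.2, 0.5, 0.6]
grip_width: 0.995
grip_force: 0.0
time_s: 8.25
eef_pos: [456.5, -377.8, -26.7]
ee_rot: [-0.0, 0.995, 0.097, -0.0]
force: [-0.2, 0.3, -0.5]
grip_width: 0.998
grip_force: 0.0
```

```bash
python3 -m jog '[{"tx":0,"ty":0,"tz":0,"ax":0,"ay":0,"az":0,"jaw":1},{"tx":0,"ty":0,"tz":0,"ax":0,"ay":0,"az":0,"jaw":1},{"tx":0,"ty":0,"tz":0,"ax":0,"ay":0,"az":0,"jaw":1}]' 35
```

```text
time_s: 8.62
eef_pos: [456.8, -378.0, -26.1]
ee_rot: [0.0, 0.995, 0.097, 0.0]
force: [-1.5, 0.1, 3.1]
grip_width: 0.644
grip_force: 37.7
```

```bash
python3 -m jog '[{"tx":0,"ty":0,"tz":-30,"ax":0,"ay":0,"az":0,"jaw":1},{"tx":0,"ty":0,"tz":-50,"ax":0,"ay":0,"az":0,"jaw":1},{"tx":0,"ty":0,"tz":-30,"ax":0,"ay":0,"az":0.155,"jaw":1},{"tx":0,"ty":0,"tz":-5,"ax":0,"ay":0,"az":0.155,"jaw":1},{"tx":0,"ty":0,"tz":0,"ax":0,"ay":0,"az":0.155,"jaw":1}]'
python3 -c "
from h import *
go(521,-170,85,-15.4)"
```

```text
time_s: 9.25
eef_pos: [456.7, -377.9, 89.0]
ee_rot: [0.0, 0.99, -0.138, 0.0]
force: [0.1, -0.2, -0.9]
grip_width: 0.646
grip_force: 37.6
now [ 456.7 -377.9   89. ] yaw -15.8 tx 5.1 ty -217.6 tz 4.0 az -0.008 (turn after shift) F [ 0.1 -0.2 -0.9] t 9.25 grip 0.646 37.60507822036743
```

```bash
python3 -m jog '[{"tx":1.3,"ty":-54.4,"tz":0,"ax":0,"ay":0,"az":0,"jaw":1},{"tx":1.3,"ty":-54.4,"tz":0,"ax":0,"ay":0,"az":0,"jaw":1},{"tx":1.3,"ty":-54.4,"tz":0,"ax":0,"ay":0,"az":0,"jaw":1},{"tx":1.2,"ty":-54.4,"tz":0,"ax":0,"ay":0,"az":-0.008,"jaw":1},{"tx":0,"ty":0,"tz":0,"ax":0,"ay":0,"az":0,"jaw":1}]'
python3 - <<'E'
from h import *
go(521,-170,85,-15.4)
c=wshot('w5');go(521,-170,85,-15.4)
rects(c,teal(c),cloud(c),300,90000,100)
E
```

```text
time_s: 9.88
eef_pos: [520.3, -166.4, 88.4]
ee_rot: [-0.0, 0.992, -0.129, -0.0]
force: [-0.7, -0.7, -0.4]
grip_width: 0.641
grip_force: 37.7
now [ 520.3 -166.4   88.4] yaw -14.8 tx 1.6 ty 3.3 tz 3.4 az 0.010 (turn after shift) F [-0.7 -0.7 -0.4] t 9.88 grip 0.641 37.69596219062805
now [ 520.  -168.3   88.4] yaw -14.9 tx 1.4 ty 1.4 tz 3.4 az 0.008 (turn after shift) F [ 0.3 -0.1 -1.5] t 9.93 grip 0.643 37.695937156677246
px [625.  22.] c [ 600.2 -291.9] size [ 9.2 15.9] ang 89.2 z 13.2
px [328. 267.] c [ 541.4 -171.9] size [67.4 72. ] ang 75.1 z 128.3
px [327. 400.] c [ 473.6 -153.8] size [67.  45.7] ang 75.1 z 128.6
```

View pics/w5.png

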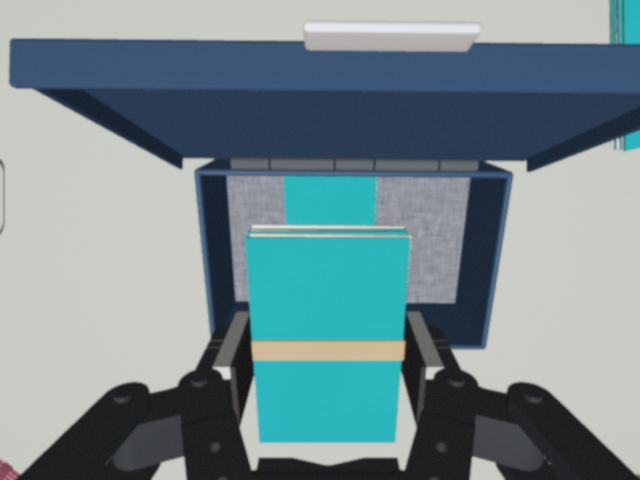

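Run:
```python
from h import *
c=load('w5');t=teal(c);t=cv2.morphologyEx(t,cv2.MORPH_CLOSE,np.ones((41,3)))
rects(c,t,cloud(c),3000,90000,128.4)
go(521,-170,85,-15.4)
```

```text
px [328. 315.] c [ 530. -169.] size [ 55.  105.3] ang 75.1 z 128.5
now [ 520.  -168.3   88.4] yaw -14.9 tx 1.4 ty 1.4 tz 3.4 az 0.008 (turn after shift) F [ 0.3 -0.1 -1.5] t 9.93 grip 0.643 37.695937156677246
```

Run:
```python
from h import *
c=load('w5')
K=np.array([atz(c,*p,128.4)[:2] for p in [(248,237),(409,237),(396,442),(260,442)]])
print(K.round(1),K.mean(0),cv2.minAreaRect(np.float32(K)))
I=np.array([atz(c,*p,55)[:2] for p in [(197,170),(511,170),(486,347),(213,346)]])
print(I.round(1),I.mean(0),cv2.minAreaRect(np.float32(I)))
```

```text
[[ 567.9 -152.3]
 [ 554.4 -203.2]
 [ 471.7 -181.7]
 [ 485.5 -129.6]] [ 519.87577274 -166.70937502] ((519.895263671875, -166.6381072998047), (53.83123016357422, 85.52806854248047), 75.1298599243164)
[[ 587.3 -118.3]
 [ 548.  -266.6]
 [ 450.6 -241.5]
 [ 491.1  -91.3]] [ 519.25579142 -179.43525024] ((519.4085083007812, -179.49078369140625), (155.52975463867188, 100.57962799072266), 74.88444519042969)
```

```bash
python3 -m jog '[{"tx":2,"ty":1,"tz":25,"ax":0,"ay":0,"az":0.006,"jaw":1},{"tx":0,"ty":0,"tz":0,"ax":0,"ay":0,"az":0,"jaw":1},{"tx":0,"ty":0,"tz":15,"ax":0,"ay":0,"az":0,"jaw":1},{"tx":0,"ty":0,"tz":15,"ax":0,"ay":0,"az":0,"jaw":1},{"tx":0,"ty":0,"tz":0,"ax":0,"ay":0,"az":0,"jaw":1}]'
python3 -c "
from h import *
go(522,-169.5,-6,-15.2)"
```

```text
time_s: 10.55
eef_pos: [520.7, -170.8, 32.2]
ee_rot: [-0.0, 0.991, -0.134, -0.001]
force: [-0.8, 0.7, -0.8]
grip_width: 0.644
grip_force: 37.7
now [ 520.7 -170.8   32.2] yaw -15.4 tx 0.9 ty -1.6 tz 38.2 az -0.004 (turn after shift) F [-0.8  0.7 -0.8] t 10.55 grip 0.644 37.693365812301636
```

```bash
python3 -m jog '[{"tx":0.8,"ty":-1,"tz":12,"ax":0,"ay":0,"az":0,"jaw":1},{"tx":0,"ty":0,"tz":12,"ax":0,"ay":0,"az":0,"jaw":1},{"tx":0,"ty":0,"tz":9,"ax":0,"ay":0,"az":0,"jaw":1},{"tx":0,"ty":0,"tz":3,"ax":0,"ay":0,"az":0,"jaw":1},{"tx":0,"ty":0,"tz":0,"ax":0,"ay":0,"az":0,"jaw":1}]'
```

```text
time_s: 11.18
eef_pos: [522.5, -170.3, -2.6]
ee_rot: [-0.0, 0.991, -0.134, -0.0]
force: [0.1, 0.1, -0.9]
grip_width: 0.642
grip_force: 37.7
```

```bash
python3 -m jog '[{"tx":0,"ty":0,"tz":3,"ax":0,"ay":0,"az":0,"jaw":1},{"tx":0,"ty":0,"tz":2,"ax":0,"ay":0,"az":0,"jaw":1},{"tx":0,"ty":0,"tz":0,"ax":0,"ay":0,"az":0,"jaw":1}]'
python3 -m jog '[{"tx":0,"ty":0,"tz":0,"ax":0,"ay":0,"az":0,"jaw":-0.65},{"tx":0,"ty":0,"tz":0,"ax":0,"ay":0,"az":0,"jaw":-0.65},{"tx":0,"ty":0,"tz":-10,"ax":0,"ay":0,"az":0,"jaw":-0.65},{"tx":0,"ty":0,"tz":-40,"ax":0,"ay":0,"az":0,"jaw":-0.65},{"tx":0,"ty":0,"tz":-50,"ax":0,"ay":0,"az":0,"jaw":-0.65}]'
```

```text
time_s: 11.55
eef_pos: [522.5, -170.3, -7.6]
ee_rot: [-0.0, 0.991, -0.134, -0.0]
force: [-0.5, 0.6, -1.3]
grip_width: 0.641
grip_force: 37.7
time_s: 12.18
eef_pos: [522.1, -170.1, 93.8]
ee_rot: [-0.0, 0.991, -0.134, -0.001]
force: [0.6, 0.1, 1.1]
grip_width: 0.822
grip_force: 0.0
```

```bash
python3 -c "
from h import *
go(572.5,-374.5,100,-1)"
```

```text
now [ 522.1 -170.1   93.8] yaw -15.4 tx 102.9 ty 183.6 tz -6.2 az -0.252 (turn after shift) F [0.6 0.1 1.1] t 12.18 grip 0.822 0.0
```

```bash
python3 -m jog '[{"tx":0,"ty":55,"tz":-15,"ax":0,"ay":0,"az":0,"jaw":-1},{"tx":0,"ty":55,"tz":0,"ax":0,"ay":0,"az":0,"jaw":-1},{"tx":34.3,"ty":24.5,"tz":0,"ax":0,"ay":0,"az":0,"jaw":-1},{"tx":34.3,"ty":24.5,"tz":0,"ax":0,"ay":0,"az":0,"jaw":-1},{"tx":34.3,"ty":24.5,"tz":0,"ax":0,"ay":0,"az":0,"jaw":-1}]'
python3 -m jog '[{"tx":0,"ty":0,"tz":0,"ax":0,"ay":0,"az":-0.126,"jaw":-1},{"tx":0,"ty":0,"tz":0,"ax":0,"ay":0,"az":-0.126,"jaw":-1},{"tx":0,"ty":0,"tz":0,"ax":0,"ay":0,"az":0,"jaw":-1},{"tx":0,"ty":0,"tz":0,"ax":0,"ay":0,"az":0,"jaw":-1}]'
python3 - <<'E'
from h import *
c=wshot('w6');P=cloud(c)
t=cv2.morphologyEx(teal(c),cv2.MORPH_CLOSE,np.ones((31,31)))
rects(c,t,P,300,90000,14)
go(572.5,-374.5,-26,-1)
E
```

```text
time_s: 12.8
eef_pos: [573.6, -375.8, 108.5]
ee_rot: [0.0, 0.991, -0.134, 0.0]
force: [-0.8, 0.5, 0.9]
grip_width: 0.998
grip_force: 0.0
time_s: 13.3
eef_pos: [572.9, -374.5, 107.9]
ee_rot: [0.0, 1.0, -0.01, 0.0]
force: [0.4, -0.3, -0.3]
grip_width: 0.997
grip_force: 0.0
px [329. 228.] c [ 574.3 -375.6] size [53.3 86. ] ang 89.2 z 14.1
px [ 44. 359.] c [ 476.8 -159.8] size [33.5 72.1] ang 7.5 z 31.1
now [ 572.9 -374.5  107.9] yaw -1.1 tx -0.4 ty 0.0 tz 133.9 az -0.002 (turn after shift) F [ 0.8 -0.4 -0.3] t 13.35 grip 0.997 0.0
```

View pics/w6.png

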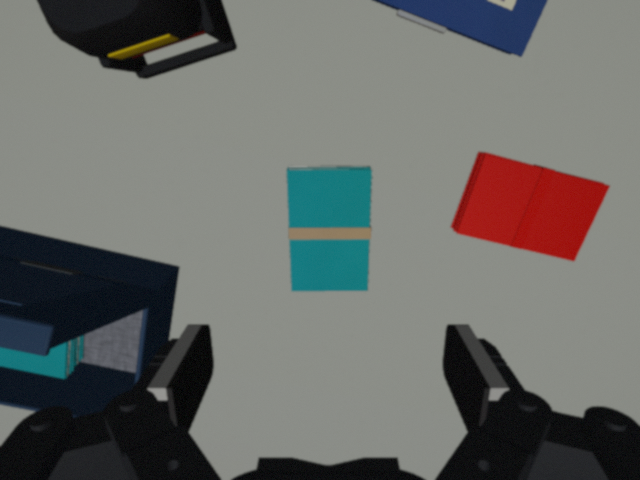

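The pack is at (329,228), upright in view, and the box now shows two stacked layers with a top at z ≈ 31. I'm going down for the second pack.

```bash
python3 -m jog '[{"tx":1.4,"ty":1,"tz":50,"ax":0,"ay":0,"az":0,"jaw":-1},{"tx":0,"ty":0,"tz":50,"ax":0,"ay":0,"az":0,"jaw":-1},{"tx":0,"ty":0,"tz":22,"ax":0,"ay":0,"az":0,"jaw":-1},{"tx":0,"ty":0,"tz":12,"ax":0,"ay":0,"az":0,"jaw":-1},{"tx":0,"ty":0,"tz":0,"ax":0,"ay":0,"az":0,"jaw":-1}]'
python3 -m jog '[{"tx":0,"ty":0,"tz":0,"ax":0,"ay":0,"az":0,"jaw":1},{"tx":0,"ty":0,"tz":0,"ax":0,"ay":0,"az":0,"jaw":1},{"tx":0,"ty":0,"tz":0,"ax":0,"ay":0,"az":0,"jaw":1}]' 35
```

```text
time_s: 13.98
eef_pos: [574.7, -375.9, -25.8]
ee_rot: [0.0, 1.0, -0.009, 0.0]
force: [-0.2, 0.1, 0.4]
grip_width: 0.999
grip_force: 0.0
time_s: 14.35
eef_pos: [574.9, -376.2, -24.8]
ee_rot: [0.001, 1.0, -0.009, 0.001]
force: [-1.3, 1.8, 7.0]
grip_width: 0.639
grip_force: 38.3
```

```bash
python3 -m jog '[{"tx":0,"ty":0,"tz":-30,"ax":0,"ay":0,"az":0,"jaw":1},{"tx":0,"ty":0,"tz":-55,"ax":0,"ay":0,"az":0,"jaw":1},{"tx":0,"ty":0,"tz":-45,"ax":0,"ay":0,"az":0.125,"jaw":1},{"tx":0,"ty":0,"tz":0,"ax":0,"ay":0,"az":0.125,"jaw":1},{"tx":0,"ty":0,"tz":0,"ax":0,"ay":0,"az":0,"jaw":1}]'
python3 -c "
from h import *
go(522,-170,106,-15.3)"
```

```text
time_s: 14.98
eef_pos: [574.2, -375.5, 103.7]
ee_rot: [0.0, 0.991, -0.133, 0.0]
force: [-0.0, -0.0, -0.9]
grip_width: 0.638
grip_force: 37.5
now [ 574.2 -375.5  103.7] yaw -15.3 tx -104.4 ty -184.5 tz -2.3 az 0.001 (turn after shift) F [-0.  -0.  -0.9] t 14.97 grip 0.638 37.47245192527771
```

```bash
python3 -m jog '[{"tx":-52,"ty":-20,"tz":0,"ax":0,"ay":0,"az":0,"jaw":1},{"tx":-52,"ty":-20,"tz":0,"ax":0,"ay":0,"az":0,"jaw":1},{"tx":0,"ty":-48,"tz":0,"ax":0,"ay":0,"az":0,"jaw":1},{"tx":0,"ty":-48,"tz":0,"ax":0,"ay":0,"az":0,"jaw":1},{"tx":0,"ty":-48,"tz":0,"ax":0,"ay":0,"az":0,"jaw":1}]'
python3 -m jog '[{"tx":0,"ty":0,"tz":0,"ax":0,"ay":0,"az":0,"jaw":1},{"tx":0,"ty":0,"tz":0,"ax":0,"ay":0,"az":0,"jaw":1}]'
python3 - <<'E'
from h import *
c=wshot('w7');P=cloud(c)
go(522,-170,15,-15.3)
E
```

```text
time_s: 15.6
eef_pos: [522.4, -169.1, 103.0]
ee_rot: [-0.0, 0.991, -0.132, -0.0]
force: [0.4, -0.5, -0.8]
grip_width: 0.644
grip_force: 37.4
time_s: 15.85
eef_pos: [522.3, -170.9, 103.1]
ee_rot: [-0.0, 0.991, -0.132, -0.0]
force: [0.9, -0.5, -0.7]
grip_width: 0.639
grip_force: 37.5
now [ 522.3 -171.3  103.2] yaw -15.3 tx -0.6 ty -1.2 tz 88.2 az 0.000 (turn after shift) F [-0.9  0.3 -0.4] t 15.9 grip 0.639 37.47718691825867
```

View pics/w7.png

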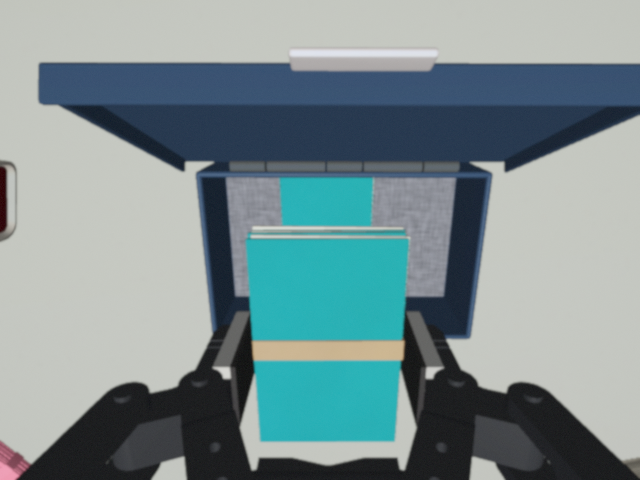

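The view shows the held pack lined up over the stack (columns 281–374 below, 248–408 held, both centred near 328). I'm lowering it to the third layer.

```bash
python3 -m jog '[{"tx":-0.3,"ty":-1,"tz":40,"ax":0,"ay":0,"az":0,"jaw":1},{"tx":0,"ty":0,"tz":30,"ax":0,"ay":0,"az":0,"jaw":1},{"tx":0,"ty":0,"tz":15,"ax":0,"ay":0,"az":0,"jaw":1},{"tx":0,"ty":0,"tz":6,"ax":0,"ay":0,"az":0,"jaw":1},{"tx":0,"ty":0,"tz":0,"ax":0,"ay":0,"az":0,"jaw":1}]'
python3 -m jog '[{"tx":0,"ty":0,"tz":2.5,"ax":0,"ay":0,"az":0,"jaw":1},{"tx":0,"ty":0,"tz":0,"ax":0,"ay":0,"az":0,"jaw":1}]'
```

```text
time_s: 16.52
eef_pos: [522.8, -170.0, 13.0]
ee_rot: [0.0, 0.991, -0.133, 0.0]
force: [-0.0, 0.1, -0.2]
grip_width: 0.641
grip_force: 37.5
time_s: 16.77
eef_pos: [522.7, -169.7, 10.4]
ee_rot: [0.0, 0.991, -0.133, 0.0]
force: [0.1, 0.1, -0.9]
grip_width: 0.646
grip_force: 37.5
```

```bash
python3 -m jog '[{"tx":0,"ty":0,"tz":2.5,"ax":0,"ay":0,"az":0,"jaw":1},{"tx":0,"ty":0,"tz":0,"ax":0,"ay":0,"az":0,"jaw":1}]'
python3 -m jog '[{"tx":0,"ty":0,"tz":0,"ax":0,"ay":0,"az":0,"jaw":-0.65},{"tx":0,"ty":0,"tz":0,"ax":0,"ay":0,"az":0,"jaw":-0.65},{"tx":0,"ty":0,"tz":-10,"ax":0,"ay":0,"az":0,"jaw":-0.65},{"tx":0,"ty":0,"tz":-40,"ax":0,"ay":0,"az":0,"jaw":-0.65},{"tx":-10,"ty":0,"tz":-60,"ax":0,"ay":0,"az":0,"jaw":0}]'
python3 -m jog '[{"tx":-25,"ty":-5,"tz":-50,"ax":0,"ay":0,"az":0,"jaw":1},{"tx":-25,"ty":-5,"tz":-40,"ax":0,"ay":0,"az":0,"jaw":1},{"tx":0,"ty":0,"tz":0,"ax":0,"ay":0,"az":0,"jaw":1},{"tx":0,"ty":0,"tz":0,"ax":0,"ay":0,"az":0,"jaw":1}]'
python3 - <<'E'
from h import *
c=wshot('w8');P=cloud(c);go(522,-170,15,-15.3)
t=cv2.morphologyEx(teal(c),cv2.MORPH_CLOSE,np.ones((31,31)))
rects(c,t,P,300,90000,46)
K=P[(t>0)&(P[...,1]>-230)&(P[...,1]<-100)];k=K.mean(0);print('normal',np.linalg.svd(K[::7]-k)[2][2],np.percentile(K[:,2],[1,50,99]))
E
```

```text
time_s: 17.02
eef_pos: [522.5, -169.5, 7.4]
ee_rot: [-0.0, 0.991, -0.133, -0.0]
force: [0.3, 0.7, -0.4]
grip_width: 0.643
grip_force: 37.5
time_s: 17.65
eef_pos: [512.3, -166.7, 118.4]
ee_rot: [-0.0, 0.991, -0.133, -0.001]
force: [1.5, -0.7, 1.2]
grip_width: 0.632
grip_force: 0.0
time_s: 18.15
eef_pos: [467.2, -144.1, 207.3]
ee_rot: [-0.0, 0.991, -0.133, -0.0]
force: [0.3, -0.4, 0.5]
grip_width: 0.001
grip_force: 0.0
now [ 467.2 -144.1  206.7] yaw -15.3 tx 59.7 ty 10.5 tz 191.7 az -0.000 (turn after shift) F [-0.5  0.6  0.2] t 18.2 grip -0.002 0.0
px [340. 133.] c [ 521.3 -169.2] size [54.5 86.1] ang 74.6 z 44.8
normal [-0.27468433 -0.94328616  0.18643963] [28.31038193 44.75972071 46.6584606 ]
```

View pics/w8.png

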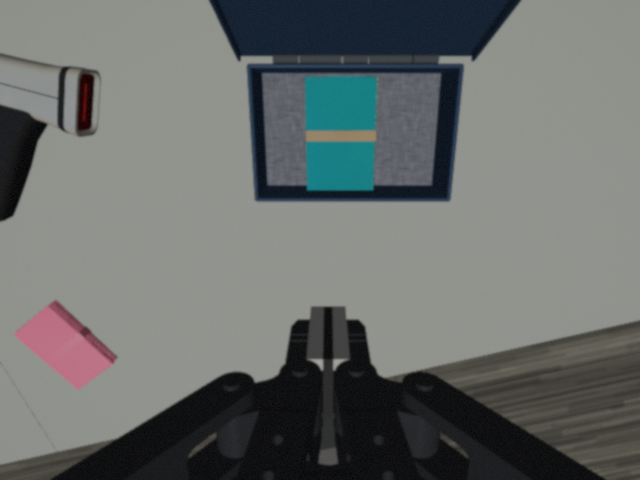

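The box holds three stacked packs (top at z ≈ 45–46, centred at (340,133)), and nothing else has moved. Next I check the space behind the lid before shutting it.

Run:
```python
from h import *
P=cloud(load('top0'))
for x0 in range(620,900,30):
    print(x0,[ (lambda q: round(float(q[:,2].max())) if len(q) else None)(P[(P[...,0]>=x0)&(P[...,0]<x0+30)&(P[...,1]>=y)&(P[...,1]<y+30)]) for y in range(-330,-60,30)])
u=np.array([.965,-.262]); 
for b in (135,): p=np.array([519,-179.5])+u*b; print(p); go(*p,190,-15.3)
```

```text
620 [10, 8, 9, 8, 11, 10, 8, 11, 9]
650 [9, 78, 80, 9, 10, 12, 8, 9, 9]
680 [103, 107, 101, 9, 8, 9, 10, 12, 11]
710 [101, 104, 93, 81, 92, 94, 98, 99, 11]
740 [8, 13, 8, 97, 119, 121, 121, 97, 9]
770 [81, 9, 8, 99, 115, 116, 108, 97, 8]
800 [99, 101, 7, 95, 98, 96, 98, 101, 79]
830 [72, 100, 10, 203, 200, 204, 202, 200, 184]
860 [70, 102, 8, 198, 196, 193, 191, 183, 177]
890 [101, 100, 9, 165, 163, 157, 151, 147, 140]
[ 649.275 -214.87 ]
now [ 467.2 -144.1  206.7] yaw -15.3 tx 194.3 ty 20.2 tz 16.7 az -0.000 (turn after shift) F [-0.5  0.6  0.2] t 18.2 grip -0.002 0.0
```

```bash
python3 -m jog '[{"tx":47,"ty":5,"tz":0,"ax":0,"ay":0,"az":0,"jaw":1},{"tx":47,"ty":5,"tz":0,"ax":0,"ay":0,"az":0,"jaw":1},{"tx":47,"ty":5,"tz":0,"ax":0,"ay":0,"az":0,"jaw":1},{"tx":47,"ty":5,"tz":0,"ax":0,"ay":0,"az":0,"jaw":1},{"tx":0,"ty":0,"tz":0,"ax":0,"ay":0,"az":0,"jaw":1}]'
python3 -m jog '[{"tx":0,"ty":0,"tz":40,"ax":0,"ay":0,"az":0,"jaw":1},{"tx":0,"ty":0,"tz":40,"ax":0,"ay":0,"az":0,"jaw":1},{"tx":0,"ty":0,"tz":26,"ax":0,"ay":0,"az":0,"jaw":1},{"tx":0,"ty":0,"tz":0,"ax":0,"ay":0,"az":0,"jaw":1}]'
```

```text
time_s: 18.82
eef_pos: [644.6, -213.8, 203.1]
ee_rot: [-0.001, 0.991, -0.133, -0.002]
force: [0.9, -0.3, -0.4]
grip_width: -0.002
grip_force: 0.0
time_s: 19.32
eef_pos: [641.8, -212.3, 99.1]
ee_rot: [-0.001, 0.991, -0.133, -0.003]
force: [-0.1, 0.7, -0.6]
grip_width: 0.003
grip_force: 0.0
```

```bash
python3 -m jog '[{"tx":-25,"ty":0,"tz":0,"ax":0,"ay":0,"az":0,"jaw":1},{"tx":-18,"ty":0,"tz":0,"ax":0,"ay":0,"az":0,"jaw":1},{"tx":-18,"ty":0,"tz":0,"ax":0,"ay":0,"az":0,"jaw":1},{"tx":-18,"ty":0,"tz":0,"ax":0,"ay":0,"az":0,"jaw":1}]'
python3 -m jog '[{"tx":-18,"ty":0,"tz":0,"ax":0,"ay":0,"az":0,"jaw":1},{"tx":-15,"ty":0,"tz":0,"ax":0,"ay":0,"az":0,"jaw":1},{"tx":-9,"ty":0,"tz":0,"ax":0,"ay":0,"az":0,"jaw":1},{"tx":0,"ty":0,"tz":0,"ax":0,"ay":0,"az":0,"jaw":1}]'
python3 -c "
from h import *
u=np.array([.965,-.262]); p=sense()['eef_pos'][:2]-np.array([519,-179.5]); print('boxx',p@u)"
```

```text
time_s: 19.82
eef_pos: [568.7, -193.1, 105.9]
ee_rot: [0.002, 0.991, -0.133, 0.004]
force: [1.8, -0.4, 1.8]
grip_width: 0.003
grip_force: 1.2
time_s: 20.32
eef_pos: [526.6, -181.2, 102.3]
ee_rot: [0.0, 0.991, -0.133, 0.0]
force: [-0.4, -0.5, 0.3]
grip_width: -0.0
grip_force: 0.0
boxx 7.777975266731297
```

```bash
python3 -m jog '[{"tx":-14,"ty":0,"tz":14,"ax":0,"ay":0,"az":0,"jaw":1},{"tx":-11,"ty":0,"tz":16,"ax":0,"ay":0,"az":0,"jaw":1},{"tx":-7,"ty":0,"tz":18,"ax":0,"ay":0,"az":0,"jaw":1},{"tx":-3,"ty":0,"tz":12,"ax":0,"ay":0,"az":0,"jaw":1},{"tx":0,"ty":0,"tz":0,"ax":0,"ay":0,"az":0,"jaw":1}]'
python3 -m jog '[{"tx":0,"ty":0,"tz":5,"ax":0,"ay":0,"az":0,"jaw":1},{"tx":0,"ty":0,"tz":2,"ax":0,"ay":0,"az":0,"jaw":1},{"tx":0,"ty":0,"tz":0,"ax":0,"ay":0,"az":0,"jaw":1}]'
```

```text
time_s: 20.95
eef_pos: [492.8, -171.8, 41.0]
ee_rot: [-0.0, 0.991, -0.133, -0.001]
force: [0.2, -0.8, 0.3]
grip_width: -0.0
grip_force: 0.0
time_s: 21.32
eef_pos: [493.6, -172.2, 36.5]
ee_rot: [0.001, 0.991, -0.133, 0.001]
force: [-6.7, 3.0, 19.2]
grip_width: -0.003
grip_force: 9.5
```

Run:
```python
from h import *
c=wshot('w9');P=cloud(c);print(sense()['force'])
B=(P[...,0]>420)&(P[...,0]<600)&(P[...,1]>-280)&(P[...,1]<-80)&(c['depth']>190*0+100)&(P[...,2]>45)&(P[...,2]<75)
v,u=np.mgrid[:480,:640]; B&=(v<290)
Q=P[B];q=Q-[519,-179.5,0];bx=q[:,:2]@[.965,-.262];by=q[:,:2]@[.262,.965]
m=(abs(by)<75)&(bx>-50)&(bx<45)
A=np.c_[bx[m],by[m],np.ones(m.sum())];print(m.sum(),np.linalg.lstsq(A,Q[m,2],rcond=None)[0],bx[m].min(),bx[m].max())
for a in range(-60,60,12):
    k=m&(bx>=a)&(bx<a+12); print(a,k.sum(),np.median(Q[k,2]) if k.any() else 0)
```

```text
[-6.48209378  2.11578251 18.25739418]
61210 [ 3.59184138e-04 -3.12604316e-04  6.09408683e+01] -11.288385570563198 44.999979982696146
-60 0 0
-48 0 0
-36 0 0
-24 0 0
-12 9963 60.944526109917774
0 12190 60.942449355497146
12 13190 60.96696486807218
24 14310 60.97290620148134
36 11557 60.90418384580727
48 0 0
```

The lid is flat (slope below 0.001 rad), so it is shut. I'll retreat and check.

```bash
python3 -m jog '[{"tx":0,"ty":0,"tz":-20,"ax":0,"ay":0,"az":0,"jaw":1},{"tx":-20,"ty":0,"tz":-50,"ax":0,"ay":0,"az":0,"jaw":1},{"tx":-40,"ty":0,"tz":-40,"ax":0,"ay":0,"az":0,"jaw":1},{"tx":-40,"ty":0,"tz":-40,"ax":0,"ay":0,"az":0,"jaw":1},{"tx":-30,"ty":0,"tz":-40,"ax":0,"ay":0,"az":0,"jaw":1}]'
python3 -m jog '[{"tx":-40,"ty":0,"tz":0,"ax":0,"ay":0,"az":0,"jaw":1},{"tx":0,"ty":0,"tz":0,"ax":0,"ay":0,"az":0,"jaw":1},{"tx":0,"ty":0,"tz":0,"ax":0,"ay":0,"az":0,"jaw":1},{"tx":0,"ty":0,"tz":0,"ax":0,"ay":0,"az":0,"jaw":1}]'
python3 - <<'E'
from h import *
c=wshot('w10');P=cloud(c);go(400,-170,200)
q=P-[519,-179.5,0];bx=q[...,:2]@[.965,-.262];by=q[...,:2]@[.262,.965]
m=(abs(by)<78)&(bx>-54)&(bx<50)&(c['depth']>0)&(P[...,2]>40)
A=np.c_[bx[m],by[m],np.ones(m.sum())];print(m.sum(),np.linalg.lstsq(A,P[m][:,2],rcond=None)[0],bx[m].min(),bx[m].max())
t=shot('top','top2')
cv2.imwrite('pics/v3.png',np.hstack([cv2.resize(c['color'],(400,300)),cv2.resize(t['color'][150:300,110:510],(400,300))])[:,:,::-1])
E
```

```text
time_s: 22.0
eef_pos: [366.3, -137.1, 226.0]
ee_rot: [0.0, 0.991, -0.133, 0.0]
force: [0.1, -0.2, 0.7]
grip_width: 0.002
grip_force: 0.0
time_s: 22.5
eef_pos: [329.5, -127.2, 224.3]
ee_rot: [-0.0, 0.991, -0.133, -0.0]
force: [-0.8, 0.2, 0.0]
grip_width: 0.003
grip_force: 0.0
now [ 329.4 -127.1  224.3] yaw -15.3 tx 79.4 ty 22.7 tz 24.3 az 0.000 (turn after shift) F [ 0.1  0.9 -0.3] t 22.55 grip -0.001 0.0
3401 [ 4.30224296e-02 -2.69235358e-03  6.24737987e+01] -53.99228392520053 -44.112518442507714
```

View pics/v3.png

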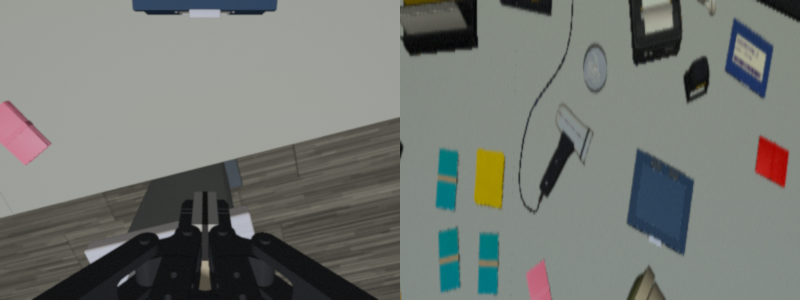

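The final view shows the lid shut over the box at (660,200). The three left packs, pad, tin, stamp and both look-alikes are where they were.

Run:
```python
from h import *
c=load('top2');P=cloud(c)
q=P-[519,-179.5,0];bx=q[...,:2]@[.965,-.262];by=q[...,:2]@[.262,.965]
m=(abs(by)<70)&(bx>-45)&(bx<45)&(c['depth']>0)&(P[...,2]>40)
A=np.c_[bx[m],by[m],np.ones(m.sum())];k=np.linalg.lstsq(A,P[m][:,2],rcond=None)[0];print(m.sum(),k)
if abs(k[0])<0.03: print(finish_job())
```

```text
1603 [ 1.95841273e-03 -2.36082000e-03  6.14007201e+01]
the job is handed in; nothing more can be done
None
```

The job is handed in: the blue card box holds three packs stacked flat, the lid is completely shut, and nothing else on the counter was moved; it took about 23 s of the 69 s allowed.

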